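# Make up an admission tray and a wound-wash dish at the nurses' station

### The job

Make up two bedside sets from the stock standing on the desk. Admission set, in the white compartment tray: the thermometer lying flat in the long compartment, the small specimen pot standing in the round well and the fingertip oximeter lying flat, display up, in the rectangular bay. Wound-wash set, in the steel kidney dish: the large pot and the tall bottle, both standing upright on its floor; leave the short bottle where it stands.

Things in the scene. Friction and masses are not known exactly. Their poses are not given: they have to be found in the camera images.
- tray: White tray 240 (own x) by 200 mm (y), fixed; walls 28 mm high, 4 thick; floor 3 thick. Origin: centre of underside, z up. Dividers 4 thick, tops 18 mm up: at y=-24, full length, closing off the long compartment (x -116..116, y -96..-26 mm); and at x=-16, y>-24. Round well: collar 60 mm inside, 68 outside, top 15 mm up, centre (-66,37) mm. Rectangular bay: x -14..116, y -22..96 mm.
- dish: Stainless steel kidney-shaped dish, 270 mm along its own y by 147 mm along x, fixed; walls 40 mm high, 3 thick, flaring slightly outwards; flat floor 3 mm thick. Origin: middle of its length and breadth on the underside, z up; its concave side faces its own -x. Its round ends are centred at (-11,73) and (-11,-73) mm; floor radius there 53 mm, rim radius 62 mm.
- large_pot: Large round specimen pot of frosted plastic with a ribbed white screw lid (closed), standing: 57 mm across the lid, body 51 to 55 mm, 72 mm tall, the lid being the top 16 mm. About 0.12 kg. Origin: centre of its underside; z up along its axis.
- small_pot: Small round specimen pot of the same make and look, standing: 42 mm across the lid, body 38 to 41 mm, 55 mm tall, the lid being the top 14 mm. About 0.05 kg. Origin: centre of its underside; z up along its axis.
- tall_bottle: Tall round frosted plastic bottle with a plain paper band and a narrow white cap, standing: 46 mm diameter up to 62 mm height, shoulder above, cap 23 mm across on top, 88 mm tall in all. About 0.14 kg. Origin: centre of its underside; z up along its axis.
- short_bottle: Short bottle of the same look, standing: 36 mm diameter, 56 mm tall. It belongs to no set and stays where it is. Origin: centre of its underside; z up.
- oximeter: Fingertip pulse oximeter, a small clam-like clip, lying flat: 60 mm along its own x, 34 mm along its own y, 30 mm tall; white lower half, grey upper half with a black display on top. Rigid, does not open. About 0.06 kg. Origin: centre of its underside; z up through the display.
- thermometer: White stick thermometer lying flat, 116 mm long along its own x, probe tip at +x. Its body is 20 mm wide (y) and 12 mm thick (z), from x=-58 to 22 mm; ahead of that a 12 mm wide neck and a thin probe. About 0.03 kg, balances near x=-12 mm, a good place to grip it across its width. Origin: underside, middle of the whole length; z up through its small black display.
There are look-alikes about, which are no part of the job. Leave any black or red look-alike of the large_pot alone.

How it is judged:
By the outcome, as a careful person would: the job done as asked, in the order asked, and still so for the second after the job is handed in, with the robot touching nothing.
It also fails if it takes over 144 s, if anything falls off the work surface, if the arm or the gripper's body presses on something with over 40 N, if the wrist force passes 120 N, or if a joint passes its speed limit or range.

### The arm

A 6-joint arm with a two-finger parallel gripper is mounted at the origin on the work surface. World frame = base frame: x ahead of the robot, y to its left, z up, the work surface at z = 0. Lengths are in m, angles in rad, forces in N, time in s.
With the tool pointing down it reaches from about 0.275 to 0.725 m from the base axis. Payload 5.6 kg.
Tool frame: the origin (TCP) lies midway between the tips of the shut fingers; the grasp point (between the pads) lies 19 mm behind it (grasp_offset is the distance from the TCP to the grasp point, in m); z points along the fingers, y is the direction in which the jaws open and shut (so a half turn about z gives the same grasp; the last joint's range is limited). The gripper opens to 85 mm and grips with 20 to 120 N. Pads are 22 mm wide; open, the fingers measure 114 mm over their backs; the gripper's body (76 mm by 85 mm) begins 54 mm behind the grasp point. The pads swing forward as they close: fully open they stand 13 mm farther back than shut.
Start: joints at [1.623, 0.255, 0.108, 0, -1.424, -0.285], TCP at [0.127, 0.535, 0.231] pointing down, gripper open.
Joint ranges: [-2.95, 2.95], [-1.21, 1.97], [-1.09, 1.5], [-2.87, 1.71], [-2.94, -0.07], [-3.05, 3.05]. Speed limits (rad/s): [2.57, 2.57, 3.14, 3.14, 3.14, 3.14].

### API

Orientations are given as a 3x3 rotation matrix whose columns are the frame's x, y, z axes.
In Python, from bench import move_to, move_straight, move_j, set_gripper, hold, solve_ik, get_image, camera_params, IKError, job_done, read_time, read_joint_pos, read_joint_vel, read_joint_efforts, read_position, read_tool_rot, read_force, read_wrist_torque, read_finger_gap, grasp_offset gives the robot as it stands. Calls block until the motion is done:
- move_to(position, orientation): joint-space move of the TCP to a pose.
- move_straight(position, attitude=None, v=0.15): straight line of the TCP; attitude=None keeps the orientation; v is the mean speed in m/s.
- move_j(angles): joint-space move.
- set_gripper(opening, grip_force=None): opening from 0.0 (shut) to 1.0 (fully open); grip_force is the grip in N (None keeps the last); returns when the fingers have stopped.
- hold(seconds).
- solve_ik(position, orientation): joint angles nearest the present ones, or None.
- get_image(name): name is "scene" or "top" or "wrist"; returns (picture, depth): 480x640x3 uint8, red, green, blue; 480x640 float32, m along the optical axis (not along the pixel's ray), 0 where there is no reading.
- camera_params(name): a dict with "mtx" (3x3 intrinsics, pixels), "position" and "attitude" of the camera in the world; the wrist camera has in their place "mount" (4x4, takes a point from camera to tool coordinates, whose origin is the TCP and whose axes are the flange's). Camera axes: x right, y up, looking along -z (the intrinsics and any distortion apply to the point x, -y, -z); pixel columns grow to the right and rows downward; lengths in m; the calibration is good to about 2 mm. The wrist camera is an equidistant fisheye: a pixel r from the principal point sees the ray r / f radians off the axis. A picture is of the moment at which its call begins: read the wrist's pose just before it. camera_params takes no time and is no camera call.
A pose or a line that the arm cannot do raises IKError and nothing moves.
- job_done(): hands the job in, once; it reports no verdict.
Readings, each from a call of its own:
- read_time(): time.
- read_joint_pos(): joint angles.
- read_joint_vel(): joint speeds.
- read_joint_efforts(): joint torques, N m.
- read_position(): TCP position.
- read_tool_rot(): TCP orientation.
- read_force(): force on the tool from outside, world axes, zero at the start.
- read_wrist_torque(): the same for the moment, N m.
- read_finger_gap(): opening from 0.0 (shut) to 1.0 (fully open).
Only numpy, scipy, OpenCV 4.12 (cv2) and the standard library are available. Lean on these libraries where they do the work, as an engineer would, in place of code of your own. Each camera call takes 0.05 s, during which the arm holds its last target.

## Working session

There is one attempt and no reset: what is moved stays moved. The work goes in short steps, each a Python script; the robot and the scene stay as the last script left them, time stands still between calls to the robot, and variables do not carry over. Pictures are saved under pics/ and viewed, and the job is handed in when it is done.

```bash
ls; mkdir -p pics
python3 - <<'E'
from bench import *
import cv2,numpy as np
for n in ("scene","top","wrist"):
    p,d=get_image(n); cv2.imwrite(f"pics/{n}0.png",p[:,:,::-1]); np.save(f"pics/{n}0.npy",d)
    print(n,camera_params(n))
print(read_time(),read_position(),read_tool_rot(),read_force(),grasp_offset)
E
```

```text
pics
scene {'mtx': array([[622.38138743,   0.        , 307.59489619],
       [  0.        , 622.38138743, 237.62270779],
       [  0.        ,   0.        ,   1.        ]]), 'position': array([ 1.33549894, -0.31435638,  0.62299463]), 'attitude': array([[ 0.36057827, -0.51557747,  0.77727935],
       [ 0.93267331,  0.20840512, -0.29442792],
       [-0.01018859,  0.83111201,  0.55601171]])}
top {'mtx': array([[554.76088865,   0.        , 325.0237337 ],
       [  0.        , 554.76088865, 236.99240994],
       [  0.        ,   0.        ,   1.        ]]), 'position': array([ 0.29456122, -0.01166877,  1.06431985]), 'attitude': array([[ 0.0150273 ,  0.98300862, -0.18294323],
       [-0.99984517,  0.01644823,  0.00625212],
       [ 0.00915498,  0.18282095,  0.9831036 ]])}
wrist {'mtx': array([[371.64829954,   0.        , 313.86812765],
       [  0.        , 371.64829954, 248.60979784],
       [  0.        ,   0.        ,   1.        ]]), 'mount': array([[ 1.31454534e-03,  9.54325341e-01,  2.98766489e-01,
         7.69062306e-02],
       [ 9.99998727e-01, -9.84337411e-04, -1.25571489e-03,
        -3.37339789e-04],
       [-9.04273504e-04,  2.98767760e-01, -9.54325420e-01,
        -1.42018358e-01],
       [ 0.00000000e+00,  0.00000000e+00,  0.00000000e+00,
         1.00000000e+00]])}
0.15 [0.12674241 0.53483536 0.23062551] [[ 9.73021137e-01 -2.30715844e-01 -2.57058223e-04]
 [-2.30715978e-01 -9.73020191e-01 -1.35815650e-03]
 [ 6.32253822e-05  1.38082242e-03 -9.99999045e-01]] [-0.12704314  0.29534041 -0.07671874] 0.0187
```

View pics/scene0.png

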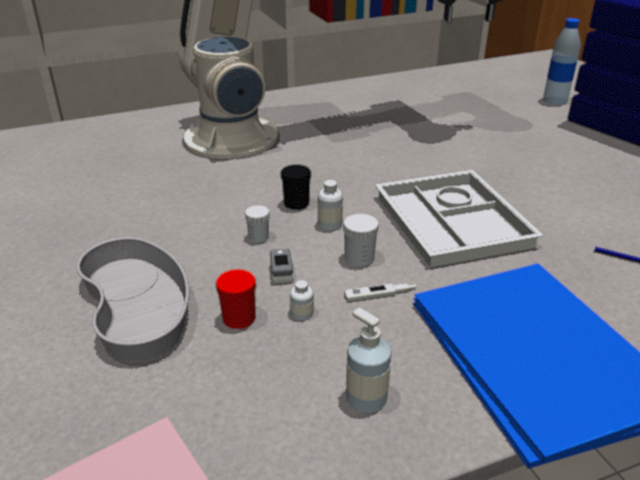

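View pics/top0.png

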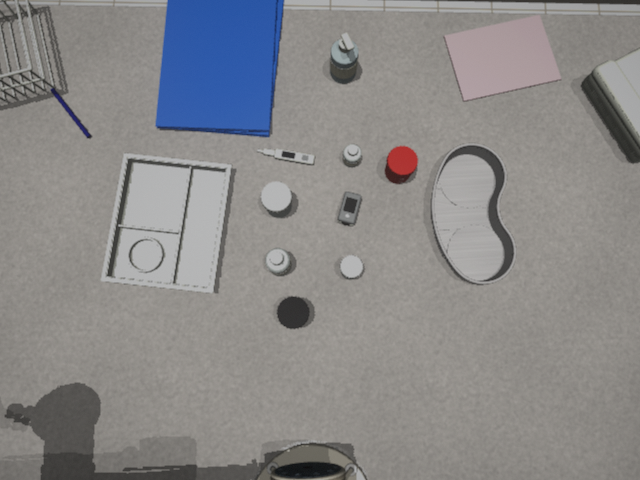

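View pics/wrist0.png

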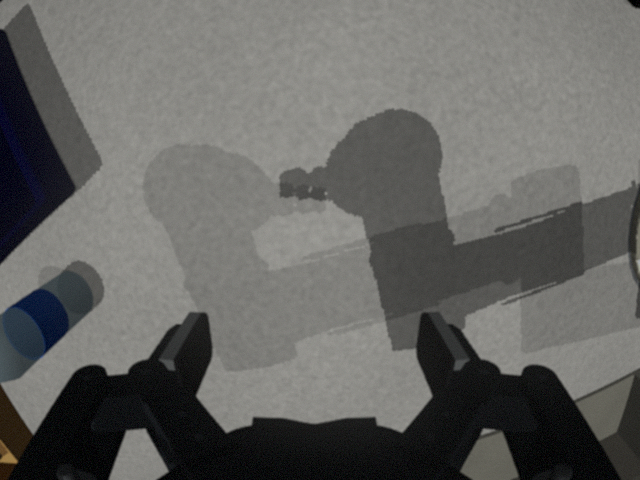

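Top view: thermometer (287,156), short bottle (352,155), red pot (402,164), large white pot (277,198), oximeter (349,208), tall bottle (278,262), small pot (351,267), black pot (293,312), dish (475,215) and tray (168,222). Large-pot candidates are the white one at (277,198), the black (293,312) and the red (402,164). Bottle candidates are tall (278,262) and short (352,155). Enlarging next.

```bash
cat > h.py <<'E'
from bench import *
import cv2,numpy as np
def ray(n,u,v):
    c=camera_params(n);K=c['mtx'];R=c['attitude']
    d=np.array([(u-K[0,2])/K[0,0],-(v-K[1,2])/K[1,1],-1.]);return c['position'],R@d
def atz(n,u,v,z):
    o,d=ray(n,u,v);return o+d*(z-o[2])/d[2]
def dep(n,u,v,D):
    o,d=ray(n,u,v);return o+d*D[int(round(v)),int(round(u))]
def cloud(n,D):
    c=camera_params(n);K=c['mtx'];v,u=np.mgrid[:480,:640]
    d=np.stack([(u-K[0,2])/K[0,0],-(v-K[1,2])/K[1,1],-np.ones_like(u,float)],-1)
    return c['position']+(d@c['attitude'].T)*D[...,None]
def tri(a,b):
    o1,d1=ray(*a);o2,d2=ray(*b);A=np.stack([d1,-d2],1);s=np.linalg.lstsq(A,o2-o1,rcond=None)[0]
    p,q=o1+s[0]*d1,o2+s[1]*d2;return (p+q)/2,np.linalg.norm(p-q)
def crop(img,u0,v0,u1,v1,k,fn):
    c=cv2.resize(img[v0:v1,u0:u1],None,fx=k,fy=k,interpolation=cv2.INTER_CUBIC)
    for i in range(u0-u0%-20,u1,20): cv2.putText(c,str(i),(int((i-u0)*k),10),0,.35,(0,0,255),1);cv2.line(c,(int((i-u0)*k),12),(int((i-u0)*k),18),(0,0,255),1)
    for i in range(v0-v0%-20,v1,20): cv2.putText(c,str(i),(0,int((i-v0)*k)),0,.35,(0,0,255),1)
    cv2.imwrite(fn,c)
E
python3 - <<'E'
from h import *
i=cv2.imread('pics/top0.png');crop(i,240,135,430,335,3,'pics/t1.png')
crop(i,90,140,250,300,3.7,'pics/t2.png');crop(i,420,130,530,300,3.5,'pics/t3.png')
i=cv2.imread('pics/scene0.png');crop(i,220,150,480,340,3,'pics/s1.png')
P=cloud('top',np.load('pics/top0.npy'))
# object clusters above table
H=P[...,2]
print('table',np.median(H[330:380,300:420]))
m=((H>0.008)).astype(np.uint8);n,l,st,c=cv2.connectedComponentsWithStats(m[130:335,90:535])
for k in range(1,n):
    if st[k,4]<40: continue
    q=P[130:335,90:535][l==k];zt=np.percentile(q[:,2],95);t=q[q[:,2]>zt-.006]
    print(st[k,:5],(c[k]+[90,130]).round(1),'ztop',zt.round(4),'mid top',((t[:,:2].min(0)+t[:,:2].max(0))/2).round(4),'ext',(t[:,:2].max(0)-t[:,:2].min(0)).round(4),'mean',t.mean(0).round(4))
E
```

```text
table -0.0003189947171166052
[124   0  56   5 155] [248.4 131.2] ztop 0.0155 mid top [0.5005 0.0977] ext [0.4119 0.2188] mean [0.6999 0.1358 0.0197]
[ 342   13   85  141 2355] [483.9 207.1] ztop 0.0442 mid top [ 0.4852 -0.1945] ext [0.3813 0.3657] mean [ 0.5324 -0.2971  0.0533]
[253  14  19  22 341] [351.9 154.4] ztop 0.0568 mid top [ 0.4786 -0.0442] ext [0.3681 0.0651] mean [ 0.6484 -0.0678  0.0683]
[296  15  33  38 928] [401.  163.3] ztop 0.0743 mid top [ 0.4767 -0.1009] ext [0.3644 0.1785] mean [ 0.6276 -0.16    0.0761]
[173  18  52  17 429] [291.4 155. ] ztop 0.0147 mid top [0.4819 0.0479] ext [0.3748 0.1192] mean [0.6539 0.0502 0.0142]
[  11   22  131  141 3703] [162.4 218.9] ztop 0.0313 mid top [0.4712 0.1934] ext [0.3533 0.4102] mean [0.5077 0.2804 0.0417]
[170  51  33  36 883] [276.9 198.2] ztop 0.0746 mid top [0.4391 0.045 ] ext [0.2891 0.1133] mean [0.5541 0.0726 0.0775]
[248  61  24  34 567] [349.4 207.8] ztop 0.0328 mid top [ 0.4366 -0.049 ] ext [0.2841 0.0747] mean [ 0.5465 -0.0647  0.0367]
[ 37 107  37  36 279] [144.9 254.3] ztop 0.0172 mid top [0.3896 0.1732] ext [0.19   0.3697] mean [0.4507 0.3209 0.0283]
[176 117  26  28 570] [278.5 260.8] ztop 0.0886 mid top [0.3722 0.033 ] ext [0.1553 0.0893] mean [0.4362 0.0666 0.102 ]
[250 124  24  25 444] [351.2 266.2] ztop 0.0574 mid top [ 0.4301 -0.0675] ext [0.0427 0.0425] mean [ 0.4297 -0.0676  0.0548]
[187 166  33  33 828] [293.1 311.7] ztop 0.0745 mid top [0.3331 0.0268] ext [0.077 0.077] mean [0.3435 0.0366 0.0756]
```

View pics/t1.png

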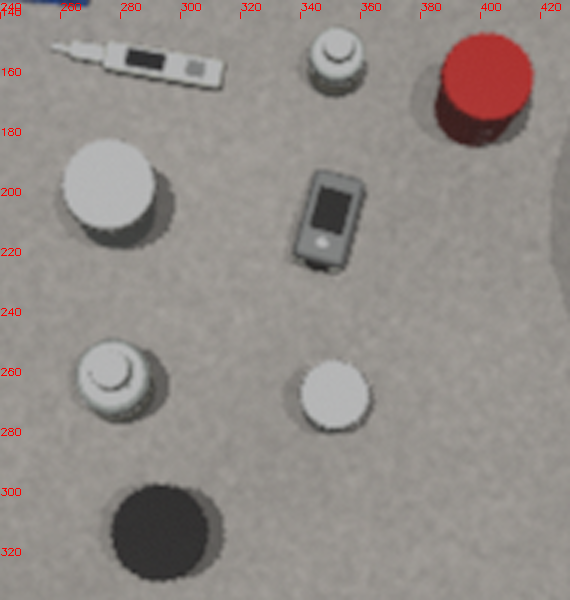

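View pics/t2.png

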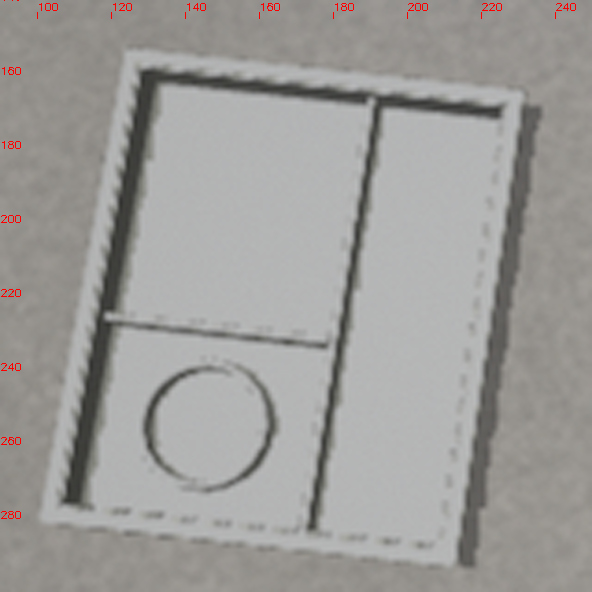

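View pics/t3.png

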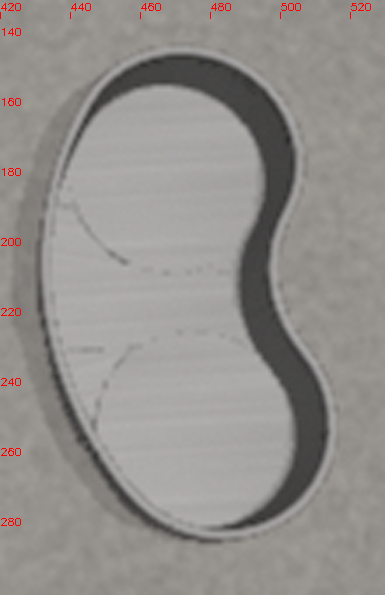

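View pics/s1.png

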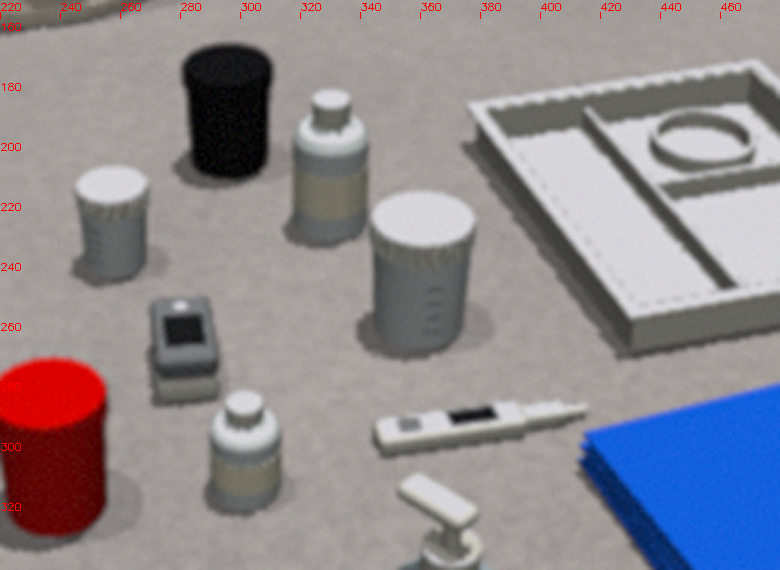

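Run:
```python
from h import *
for cam,box in (('top',(90,130,535,335)),('scene',(60,150,560,370))):
    D=np.load(f'pics/{cam}0.npy');P=cloud(cam,D);H=np.where(D>0,P[...,2],0)
    u0,v0,u1,v1=box
    m=((H>0.007)&(H<.12)).astype(np.uint8);n,l,st,c=cv2.connectedComponentsWithStats(m[v0:v1,u0:u1])
    print(cam)
    for k in range(1,n):
        if st[k,4]<60: continue
        q=P[v0:v1,u0:u1][l==k];zt=np.percentile(q[:,2],97);t=q[q[:,2]>zt-.006]
        (cx,w,a)=cv2.minAreaRect((t[:,:2]*1000).astype(np.float32))
        print((c[k]+[u0,v0]).round(0),'ztop %.4f'%zt,'rect',np.round(cx,1),np.round(w,1),round(a,1),'mean',t.mean(0).round(4))
# triangulate lids by lid-top centre pixels
for nm,a,b in (('large',(276.3,196.5),(360.8,222)),('small',(351.5,266.7),(257.3,215)),('tallcap',(276.5,259),(330.5,185)),('shortcap',(352.5,151.5),(300,286))):
    print(nm,tri(('top',)+a,('scene',)+b))
```

```text
top
[248. 131.] ztop 0.0158 rect [701.3 149.5] [  9.4 105.6] 0.5 mean [0.7027 0.1363 0.0124]
[484. 207.] ztop 0.0446 rect [ 538.6 -295.6] [273.3 152.2] 4.7 mean [ 0.5348 -0.3006  0.0419]
[352. 154.] ztop 0.0574 rect [653.5 -68.9] [17.  18.2] 63.4 mean [ 0.653  -0.0686  0.0555]
[401. 163.] ztop 0.0747 rect [ 629.  -161.1] [56.7 55.1] 55.9 mean [ 0.629  -0.1608  0.0718]
[290. 155.] ztop 0.0151 rect [656.7  61.5] [113.8  21.3] 81.6 mean [0.6548 0.0501 0.0117]
[162. 219.] ztop 0.0315 rect [514.4 282.5] [213.1 252.7] 84.6 mean [0.5105 0.2844 0.0286]
[277. 198.] ztop 0.0747 rect [555.5  74. ] [56.1 55.3] 67.3 mean [0.5556 0.073  0.0718]
[349. 208.] ztop 0.0332 rect [547.6 -65. ] [33.2 59. ] 75.2 mean [ 0.5482 -0.065   0.03  ]
[145. 254.] ztop 0.0173 rect [451.4 324.6] [66.1 66.7] 0.9 mean [0.4529 0.3255 0.0144]
[278. 261.] ztop 0.0891 rect [438.7  67.9] [22.2 19.8] 3.4 mean [0.4385 0.0678 0.0872]
[351. 266.] ztop 0.0580 rect [429.8 -67.5] [40.9 40.7] 34.3 mean [ 0.4297 -0.0674  0.0549]
[293. 312.] ztop 0.0749 rect [343.9  37.3] [55.6 55.4] 27.9 mean [0.3437 0.0369 0.0719]
scene
[226. 152.]
[... 820 characters left out ...]
0740 rect [ 630. -160.] [57.5 57.7] 25.5 mean [ 0.6328 -0.1608  0.0724]
[301. 299.] ztop 0.0574 rect [654.2 -67.6] [17.8 20.6] 68.7 mean [ 0.6559 -0.0682  0.0563]
[375. 290.] ztop 0.0149 rect [658.   63.1] [114.3  23.3] 81.6 mean [0.6581 0.0532 0.0121]
[368. 351.] ztop 0.1155 rect [842.2 -49.8] [23.2 24.5] 59.3 mean [ 0.8445 -0.0509  0.1144]
large (array([0.55426548, 0.07434619, 0.07166799]), np.float64(0.002915654894757986))
small (array([ 0.4292446 , -0.06672715,  0.0466577 ]), np.float64(0.002464419062129691))
tallcap (array([0.4364531 , 0.06960279, 0.08194845]), np.float64(0.003033205055503066))
shortcap (array([ 0.65075664, -0.06811127,  0.05010737]), np.float64(0.00026783210298380645))
```

Run:
```python
from h import *
A=[(124.6,153.5),(231.4,165.1),(100.8,281.1),(214.3,293.2)]
C=np.array([atz('top',u,v,.028) for u,v in A]);L=np.array([[120,100],[120,-100],[-120,100],[-120,-100]])/1000.
def fit(L,W):
    l,w=L.mean(0),W[:,:2].mean(0);a=(L-l);b=W[:,:2]-w
    th=np.arctan2((a[:,0]*b[:,1]-a[:,1]*b[:,0]).sum(),(a*b).sum());R=np.array([[np.cos(th),-np.sin(th)],[np.sin(th),np.cos(th)]])
    t=w-R@l;return th,t,R,(b-a@R.T)*1000
th,t,R,res=fit(L,C);print('tray',np.degrees(th),t,res.round(1),'well',t+R@[-.066,.037])
D=np.load('pics/top0.npy');P=cloud('top',D)
print('tray floor z',np.median(P[180:215,130:165,2]),np.median(P[190:270,195:210,2]),'dish floor z',np.median(P[170:200,455,2]),np.median(P[240:270,470,2]))
# dish: floor-rim fit: rim pts
for cam in('top','scene'):
    Dd=np.load(f'pics/{cam}0.npy');Q=cloud(cam,Dd);k=(Dd>0)&(Q[...,2]>.036)&(Q[...,2]<.046)&(Q[...,1]<-.2)&(Q[...,1]>-.4)&(Q[...,0]>.35)&(Q[...,0]<.72)
    q=Q[k][:,:2]
    from scipy.optimize import least_squares
    def rimerr(p,q):
        c,s=np.cos(p[2]),np.sin(p[2]);l=(q-p[:2])@np.array([[c,-s],[s,c]])
        r=[]
        for sg in(1,-1):
            sel=l[l[:,1]*sg>.08]; r.append(np.linalg.norm(sel-[-.011,sg*.073],axis=1)-.0615)
        return np.concatenate(r)
    p=np.array([.539,-.295,np.radians(94.7)])
    for _ in range(5):
        c,s=np.cos(p[2]),np.sin(p[2]);l=(q-p[:2])@np.array([[c,-s],[s,c]]);sel=q[abs(l[:,1])>.085]
        f=lambda x:[ (lambda ll: np.linalg.norm(ll-np.stack([np.full(len(ll),-.011),np.sign(ll[:,1])*.073],1),axis=1)-.0615)((sel-x[:2])@np.array([[np.cos(x[2]),-np.sin(x[2])],[np.sin(x[2]),np.cos(x[2])]]))][0]
        s_=least_squares(f,p,loss='soft_l1',f_scale=.003);p=s_.x
    Rr=np.array([[np.cos(p[2]),-np.sin(p[2])],[np.sin(p[2]),np.cos(p[2])]])
    print(cam,'dish',p[:2],np.degrees(p[2]),np.median(abs(f(p))),len(sel),'ends',p[:2]+Rr@[-.011,.073],p[:2]+Rr@[-.011,-.073])
print('dish floor ends px',atz('top',477,256,.003),atz('top',470,182,.003))
print('therm tip,tail',atz('top',257.5,151,.006),atz('top',314.5,159.5,.009),tri(('top',257.5,151),('scene',414,287)),tri(('top',314.5,160),('scene',345,296)))
print('ox tri disp corner',tri(('top',346.5,200.5),('scene',274,257)))
```

```text
tray -5.17715666747054 [0.51176441 0.28137189] [[ 6.   4.5]
 [ 4.2 -5.1]
 [-4.6  7. ]
 [-5.7 -6.4]] well [0.44937238 0.32417649]
tray floor z 0.002499747004054198 0.002503189268367012 dish floor z 0.0020936450833484166 0.002399299860474713
top dish [ 0.53869376 -0.29518355] 94.37845010426024 0.0011910632000590171 504 ends [ 0.46674659 -0.31172456] [ 0.61232049 -0.30057833]
scene dish [ 0.5405106  -0.29435642] 94.31625978471958 0.0011516624095300673 862 ends [ 0.46854552 -0.31081933] [ 0.61413143 -0.29983112]
dish floor ends px [ 0.45951341 -0.31357217  0.003     ] [ 0.60803708 -0.3048553   0.003     ]
therm tip,tail [0.66378927 0.11897216 0.006     ] [0.64713257 0.00487317 0.009     ] (array([0.66496403, 0.11974577, 0.00322657]), np.float64(0.0009274449295885314)) (array([0.64757999, 0.00611884, 0.00597959]), np.float64(0.0025940960384898916))
ox tri disp corner (array([ 0.55401317, -0.066867  ,  0.0394298 ]), np.float64(0.018476939188569717))
```

```bash
cat >> h.py <<'E'
def Ry(b):  # b: direction (rad) of jaw axis, tool down
    y=np.array([np.cos(b),np.sin(b),0]);return np.stack([[-y[1],y[0],0],y,[0,0,-1]],1)
def best(p,b,prefer=None):
    o=[]
    for k in(0,np.pi):
        q=solve_ik(np.array(p),Ry(b+k))
        if q is not None:o.append((abs(q[5]),b+k,q))
    o.sort(key=lambda t:t[0]);return o
TR=np.array([.5135,.2825]);TY=np.radians(-5.3)
def tray(x,y):
    c,s=np.cos(TY),np.sin(TY);return TR+[c*x-s*y,s*x+c*y]
def st(msg=''):
    print(msg,'t %.1f'%read_time(),'p',np.round(read_position(),4),'F',np.round(read_force(),1),'gap %.3f'%read_finger_gap())
def shot(n,fn):
    p,d=get_image(n);cv2.imwrite(fn,p[:,:,::-1]);np.save(fn[:-4]+'.npy',d);return p,d
E
python3 - <<'E'
from h import *
d=np.radians(81.7)
for nm,p,b in (('th',(.6548,.0506,.1),d+np.pi/2),('thplace',(*tray(-.012,-.061),.1),TY+np.pi/2),('sp',(.430,-.0674,.15),np.radians(90)),('well',(.4515,.3245,.15),np.radians(90)),
 ('ox',(.548,-.0645,.1),np.radians(75.3)),('oxp',(*tray(.051,.037),.1),TY+np.pi/2),('lp',(.556,.074,.2),np.radians(90)),('d1',(.613,-.300,.2),np.radians(90)),('tb',(.4395,.068,.2),np.radians(90)),('d2',(.4675,-.311,.2),np.radians(90))):
    for k in (0,np.pi):
        q=solve_ik(np.array(p),Ry(b+k)); print(nm,round(np.degrees(b+k)),None if q is None else np.round(q,2))
E
```

```text
th 172 [ 0.31  0.53  0.18  0.   -1.22 -0.46]
th 352 [ 0.31  0.53  0.18  0.   -1.22  2.68]
thplace 85 [ 0.71  0.32 -0.15  0.   -1.1  -2.37]
thplace 265 [ 0.71  0.32 -0.15  0.   -1.1   0.77]
sp 90 [ 0.21  0.07 -0.33  0.   -1.17 -1.78]
sp 270 [ 0.21  0.07 -0.33  0.   -1.17  1.36]
well 90 [ 0.9   0.3  -0.03  0.   -1.23 -2.48]
well 270 [ 0.9   0.3  -0.03  0.   -1.23  0.67]
ox 75 [ 0.17  0.33 -0.13  0.   -1.11 -1.99]
ox 255 [ 0.17  0.33 -0.13  0.   -1.11  1.15]
oxp 85 [ 0.75  0.51  0.15  0.   -1.21 -2.41]
oxp 265 [ 0.75  0.51  0.15  0.   -1.21  0.73]
lp 90 [ 0.41  0.29  0.07  0.   -1.36 -1.98]
lp 270 [ 0.41  0.29  0.07  0.   -1.36  1.16]
d1 90 [-0.23  0.53  0.45  0.   -1.49 -1.34]
d1 270 [-0.23  0.53  0.45  0.   -1.49  1.8 ]
tb 90 [ 0.51  0.06 -0.21  0.   -1.3  -2.08]
tb 270 [ 0.51  0.06 -0.21  0.   -1.3   1.06]
d2 90 [-0.31  0.29  0.07  0.   -1.36 -1.26]
d2 270 [-0.31  0.29  0.07  0.   -1.36  1.88]
```

Run:
```python
from h import *
b=np.radians(171.7)
set_gripper(0.45,40)
move_to(np.array([.6548,.0506,.12]),Ry(b)); st('hover')
R=read_tool_rot();p=read_position();np.savez('pics/w1pose.npz',R=R,p=p);shot('wrist','pics/w1.png')
```

```text
hover t 3.2 p [0.6548 0.0516 0.1203] F [-0.6  0.4  0.4] gap 0.447
```

View pics/w1.png

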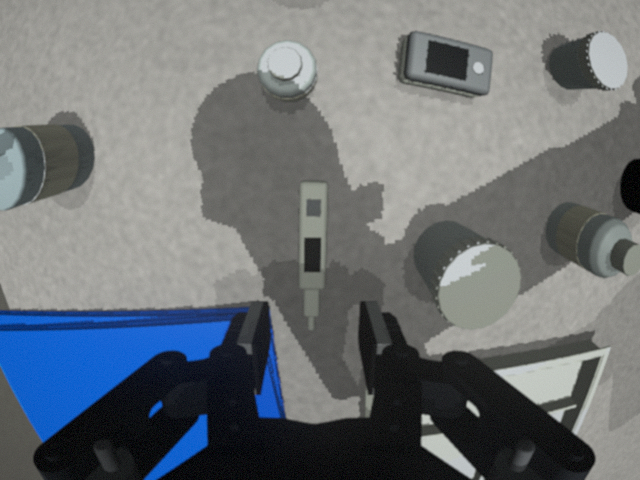

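The wrist view shows the thermometer at (313,240), lined up with the jaw midline at about x=314. I'm descending on it.

Run:
```python
from h import *
b=np.radians(171.7)
move_straight(np.array([.6548,.0506,.03])); move_straight(np.array([.6548,.0506,.003]),v=.05); st('down')
set_gripper(0.0,40); st('grip')
move_straight(np.array([.6548,.0506,.10])); st('lift')
g=tray(.012,-.061)
move_to(np.array([*g,.10]),Ry(TY-np.pi/2)); st('over tray')
R=read_tool_rot();p=read_position();np.savez('pics/w2pose.npz',R=R,p=p);shot('wrist','pics/w2.png');shot('top','pics/top2.png')
```

```text
down t 4.7 p [0.6549 0.0506 0.003 ] F [0.1 1.2 0.1] gap 0.449
grip t 5.0 p [0.6552 0.0507 0.0036] F [-0.   0.5  2.4] gap 0.218
lift t 5.8 p [0.654  0.0506 0.0987] F [-0.   0.1 -0.3] gap 0.217
over tray t 7.0 p [0.5199 0.2203 0.0995] F [-0.3 -0.5  0.7] gap 0.216
```

View pics/w2.png

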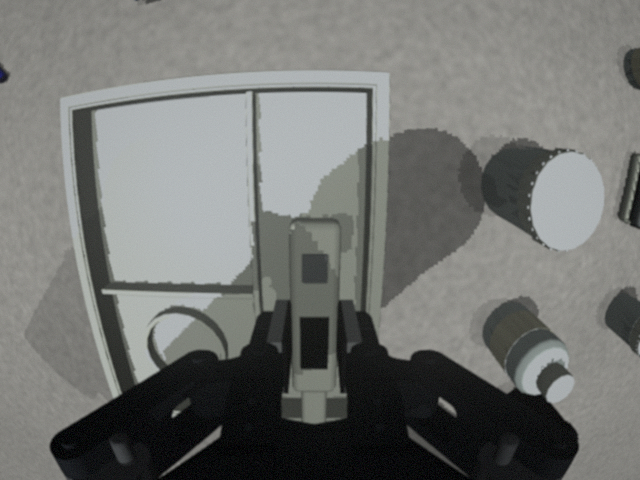

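View pics/top2.png

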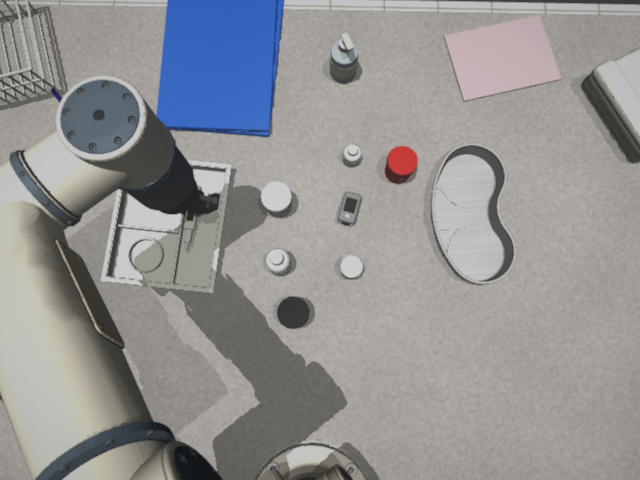

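Run:
```python
from h import *
g=tray(.012,-.061)
move_straight(np.array([*g,.035])); st()
move_straight(np.array([*g,.008]),v=.04); st('down')
set_gripper(0.31); st('rel')
move_straight(np.array([*g,.06])); move_straight(np.array([*g,.12]));st('up')
set_gripper(.7)
move_to(np.array([.430,-.0674,.15]),Ry(-np.pi/2)); st('over small pot')
shot('wrist','pics/w3.png');shot('top','pics/top3.png')
i=cv2.imread('pics/top3.png');crop(i,90,140,250,300,3.7,'pics/t3b.png')
```

```text
t 7.7 p [0.5205 0.2206 0.0356] F [ 0.3 -0.8  0.4] gap 0.219
down t 8.5 p [0.52   0.2207 0.0081] F [-0.2 -0.  -0.7] gap 0.219
rel t 8.7 p [0.52   0.2208 0.0083] F [ 0.2 -0.3 -0.3] gap 0.312
up t 9.8 p [0.5191 0.2204 0.1187] F [ 0.4 -0.6 -1. ] gap 0.305
over small pot t 11.4 p [ 0.4306 -0.0669  0.15  ] F [-0.4  0.3  0.5] gap 0.700
```

View pics/w3.png

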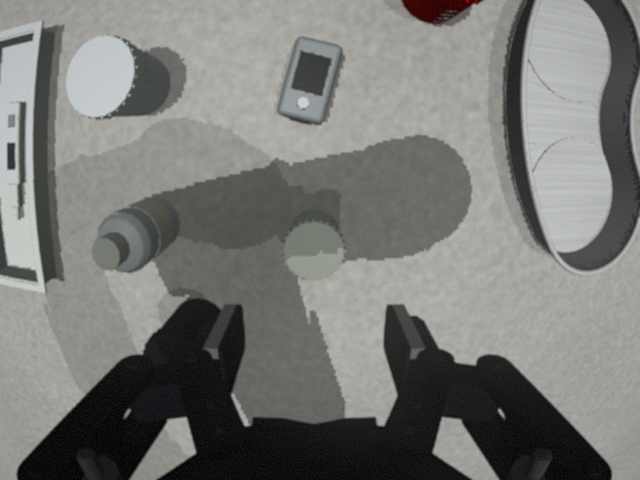

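View pics/t3b.png

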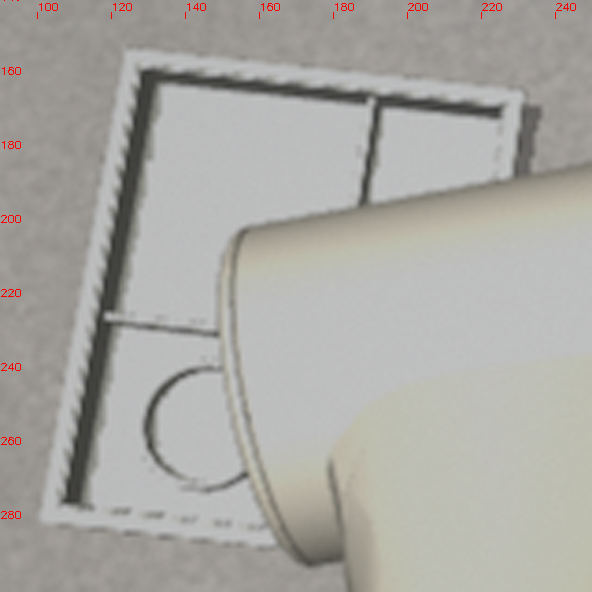

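Run:
```python
from h import *
P=np.array([.430,-.0674,0])
up=lambda z:P+[0,0,z]
move_straight(up(.06)); move_straight(up(.024),v=.06); st('down')
set_gripper(0.0,40); st('grip'); z0=read_position()[2]
move_straight(up(.16)); st('lift')
W=[.4515,.3245]
move_to(np.array([*W,.16]),Ry(-np.pi/2)); st('over well')
shot('wrist','pics/w4.png');np.savez('pics/w4pose.npz',R=read_tool_rot(),p=read_position());print(z0)
```

```text
down t 13.0 p [ 0.4303 -0.0674  0.0242] F [-0.   0.7  0.4] gap 0.699
grip t 13.3 p [ 0.4305 -0.0674  0.0246] F [ 0.1 -0.2  4. ] gap 0.474
lift t 14.3 p [ 0.4292 -0.0674  0.159 ] F [-0.8 -0.1 -0.8] gap 0.473
over well t 15.8 p [0.4518 0.3235 0.1601] F [ 0.2 -1.8  0.2] gap 0.479
0.02456208712809266
```

View pics/w4.png

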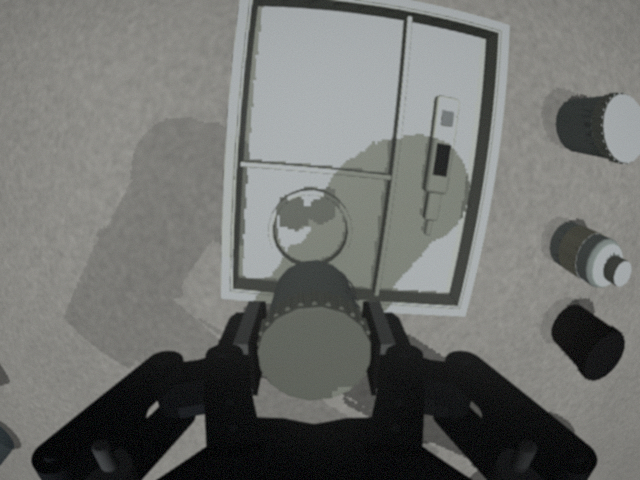

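```bash
cat >> h.py <<'E'
def wat(u,v,z,R,p):
    c=camera_params('wrist');K=c['mtx'];M=c['mount'];x,y=u-K[0,2],v-K[1,2];r=np.hypot(x,y);t=r/K[0,0]
    d=np.array([np.sin(t)*x/r,-np.sin(t)*y/r,-np.cos(t)]);d=R@M[:3,:3]@d;o=p+R@M[:3,3];return o+d*(z-o[2])/d[2]
E
python3 - <<'E'
from h import *
z=np.load('pics/w4pose.npz')
for u,v in((311,226),(275,226),(348,226),(311,188),(311,264)):print(wat(u,v,.015,z['R'],z['p']))
E
```

```text
[0.45775951 0.32547787 0.015     ]
[0.45783589 0.3542255  0.015     ]
[0.45780226 0.29596479 0.015     ]
[0.48825679 0.3254225  0.015     ]
[0.42567252 0.32555253 0.015     ]
```

Run:
```python
from h import *
W=[.4535,.3248]
move_straight(np.array([*W,.06])); move_straight(np.array([*W,.0285]),v=.05); st('down')
set_gripper(0.6); st('rel')
move_straight(np.array([*W,.09])); move_straight(np.array([*W,.15]));st('up')
move_to(np.array([.548,-.0645,.12]),Ry(np.radians(255.3))); st('over ox')
shot('wrist','pics/w5.png');np.savez('pics/w5pose.npz',R=read_tool_rot(),p=read_position());shot('scene','pics/scene5.png')
```

```text
down t 17.4 p [0.4535 0.3249 0.0284] F [-0.3  0.4 -0.8] gap 0.472
rel t 17.7 p [0.4536 0.3249 0.0287] F [-0.8  0.3  0.5] gap 0.599
up t 18.8 p [0.4528 0.3244 0.1486] F [ 1.1 -0.5 -0. ] gap 0.604
over ox t 20.3 p [ 0.5482 -0.0636  0.12  ] F [-0.3  0.5  0.8] gap 0.602
```

View pics/w5.png

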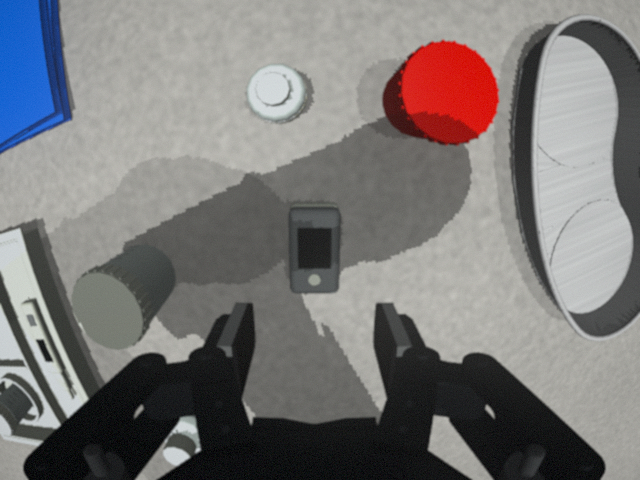

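View pics/scene5.png

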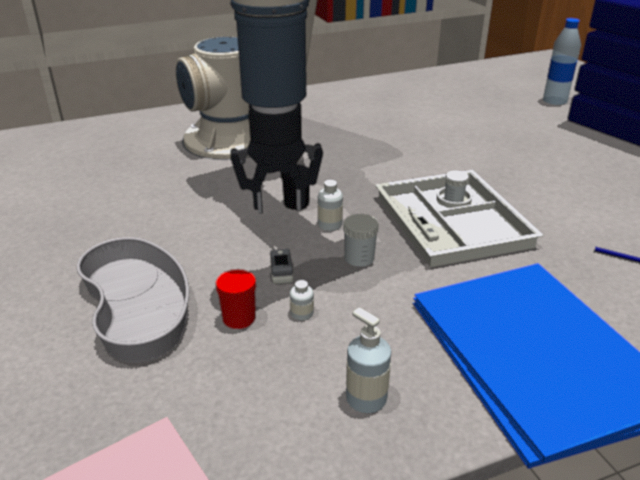

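The pot stands in the well (scene, 457,187). The oximeter at (315,250) lies on the jaw midline, display up.

Run:
```python
from h import *
P=np.array([.548,-.0645,0])
up=lambda z:P+[0,0,z]
move_straight(up(.05)); move_straight(up(.003),v=.06); st('down')
set_gripper(0.0,40); st('grip'); z0=read_position()[2]
move_straight(up(.13)); st('lift')
W=tray(.051,.037)
move_to(np.array([*W,.13]),Ry(TY-np.pi/2)); st('over bay')
shot('wrist','pics/w6.png')
move_straight(np.array([*W,.05])); move_straight(np.array([*W,z0+.004]),v=.05); st('down')
set_gripper(0.55); st('rel')
move_straight(np.array([*W,.08])); move_straight(np.array([*W,.14]));st('up')
move_to(np.array([.5565,.074,.17]),Ry(-np.pi/2)); set_gripper(.9);st('over lp')
shot('wrist','pics/w7.png');shot('scene','pics/scene7.png')
```

```text
down t 21.9 p [ 0.5483 -0.0645  0.0033] F [0.3 1.3 0.3] gap 0.597
grip t 22.2 p [ 0.5485 -0.0645  0.0036] F [-0.   0.5  2.5] gap 0.392
lift t 23.2 p [ 0.5472 -0.0645  0.1288] F [-0.2 -0.4 -1.1] gap 0.386
over bay t 24.7 p [0.5681 0.3134 0.1301] F [ 0.  -0.1 -1.1] gap 0.390
down t 26.4 p [0.5679 0.3148 0.0079] F [ 0.8 -0.4 -0.9] gap 0.392
rel t 26.7 p [0.5679 0.3148 0.0079] F [0.1 0.1 0.1] gap 0.551
up t 27.9 p [0.5671 0.3144 0.1387] F [-0.9 -0.3 -1.3] gap 0.549
over lp t 29.2 p [0.5565 0.0745 0.1698] F [-0.2  0.3  0.4] gap 0.899
```

View pics/w6.png

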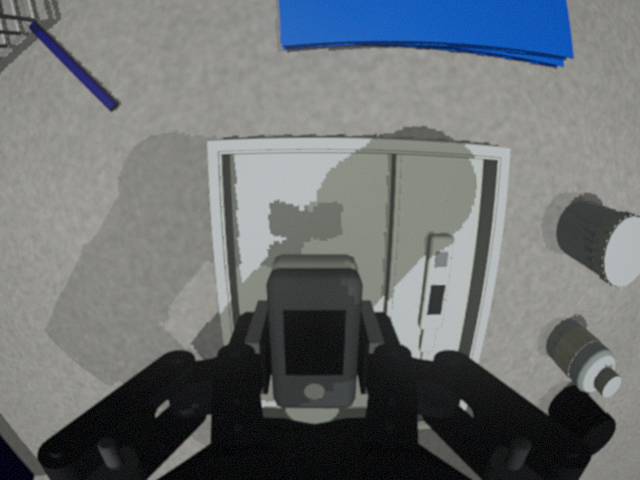

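View pics/w7.png

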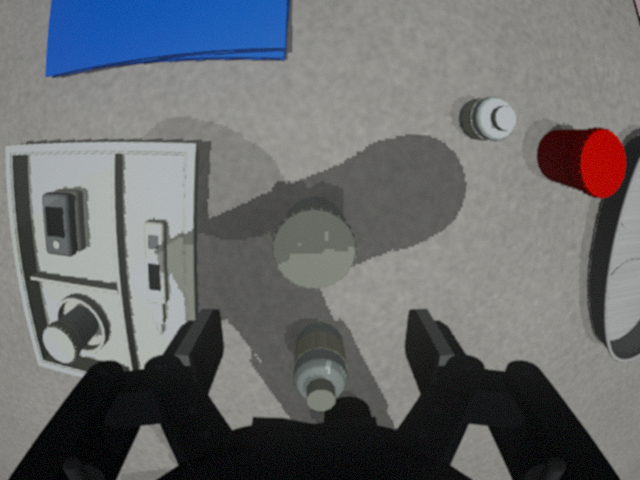

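View pics/scene7.png

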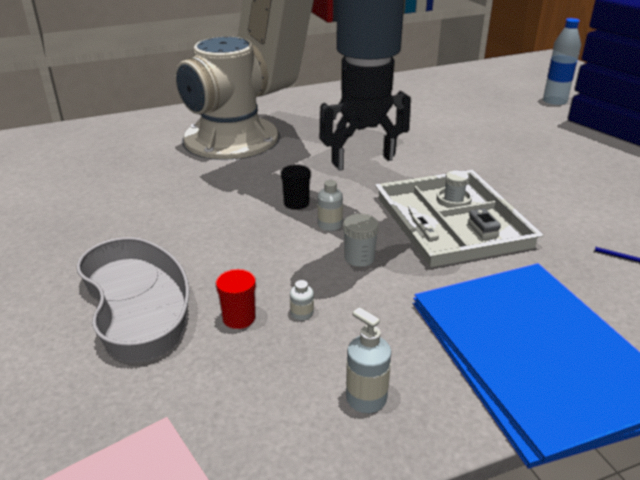

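The admission set is in place: (60,220), (72,330) and (155,265) in the wrist view. The large white pot (314,248) sits between the jaws.

Run:
```python
from h import *
P=np.array([.5565,.074,0])
up=lambda z:P+[0,0,z]
move_straight(up(.08)); move_straight(up(.038),v=.06); st('down')
set_gripper(0.0,45); st('grip'); z0=read_position()[2]
move_straight(up(.19)); st('lift')
W=np.array([.613,-.300])
move_to(np.array([*W,.19]),Ry(-np.pi/2)); st('over dish')
shot('wrist','pics/w8.png');np.savez('pics/w8pose.npz',R=read_tool_rot(),p=read_position(),z0=z0);print(z0)
```

```text
down t 30.9 p [0.5568 0.0741 0.0382] F [ 0.4 -0.2  0.3] gap 0.899
grip t 31.2 p [0.557  0.0742 0.0388] F [-0.2  0.7  4.8] gap 0.654
lift t 32.4 p [0.5558 0.0739 0.1887] F [ 0.   0.5 -1.6] gap 0.652
over dish t 33.8 p [ 0.6134 -0.2987  0.1901] F [-0.3 -0.3 -1.2] gap 0.650
0.0387731965094284
```

View pics/w8.png

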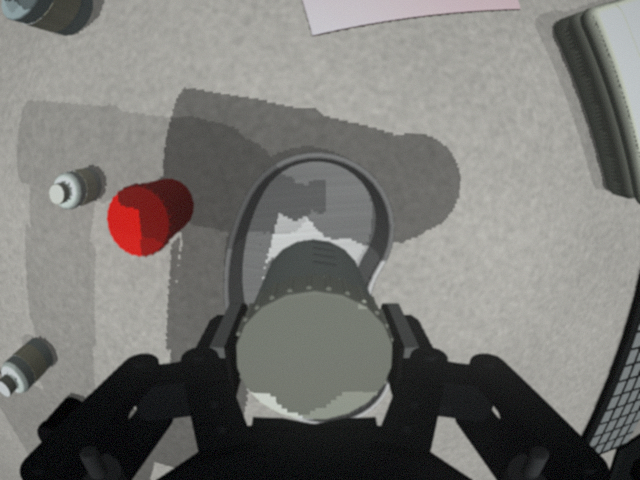

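Run:
```python
from h import *
z=np.load('pics/w8pose.npz');print('far rim',wat(320,156,.042,z['R'],z['p']),'side rims',wat(229,270,.042,z['R'],z['p']),wat(391,230,.042,z['R'],z['p']))
W=np.array([.613,-.300]);z0=float(z['z0'])
move_straight(np.array([*W,.09])); move_straight(np.array([*W,z0+.004]),v=.05); st('down')
set_gripper(0.78); st('rel')
move_straight(np.array([*W,.12])); move_straight(np.array([*W,.19]));st('up')
set_gripper(.75)
move_to(np.array([.440,.068,.18]),Ry(-np.pi/2)); st('over tb')
shot('wrist','pics/w9.png');shot('scene','pics/scene9.png')
```

```text
far rim [ 0.67472949 -0.30315541  0.042     ] side rims [ 0.58033609 -0.22662618  0.042     ] [ 0.61573018 -0.36170342  0.042     ]
down t 35.8 p [ 0.6133 -0.3002  0.0432] F [ 0.5 -0.3 -0.5] gap 0.653
rel t 36.0 p [ 0.6133 -0.3001  0.0433] F [ 0.2 -0.1 -0.1] gap 0.782
up t 37.3 p [ 0.6125 -0.2995  0.1882] F [ 0.1 -0.  -1.2] gap 0.780
over tb t 39.0 p [0.4406 0.0677 0.1801] F [-0.1 -0.3 -0.7] gap 0.749
```

View pics/w9.png

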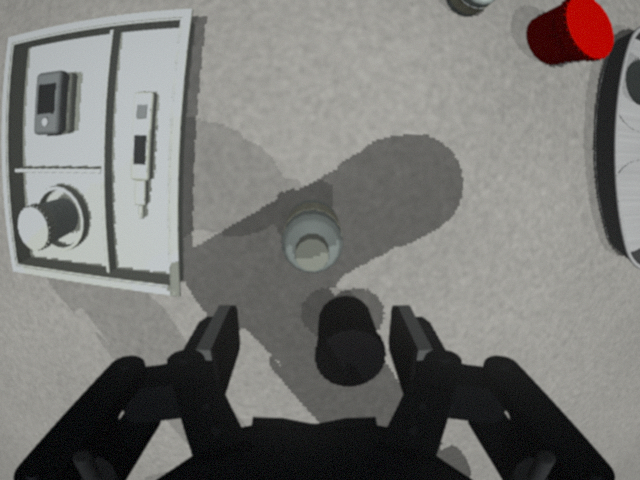

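View pics/scene9.png

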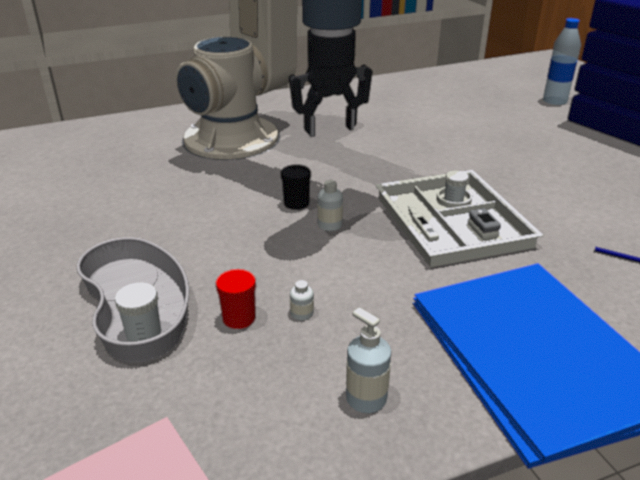

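Run:
```python
from h import *
P=np.array([.440,.068,0])
up=lambda z:P+[0,0,z]
move_straight(up(.08)); move_straight(up(.024),v=.06); st('down')
set_gripper(0.0,45); st('grip'); z0=read_position()[2]
move_straight(up(.19)); st('lift')
W=np.array([.4675,-.311])
move_to(np.array([*W,.19]),Ry(-np.pi/2)); st('over dish')
shot('wrist','pics/w10.png')
move_straight(np.array([*W,.09])); move_straight(np.array([*W,z0+.004]),v=.05); st('down')
set_gripper(0.66); st('rel')
move_straight(np.array([*W,.10])); move_straight(np.array([*W,.21]));st('up')
shot('wrist','pics/w11.png')
move_to(np.array([.40,.0,.28]),Ry(-np.pi/2))
shot('scene','pics/scene11.png');st()
```

```text
down t 41.0 p [0.4403 0.0681 0.0243] F [ 0.  -0.2 -0.3] gap 0.750
grip t 41.4 p [0.4405 0.0683 0.0247] F [-1.8  0.4  5. ] gap 0.523
lift t 42.6 p [0.4393 0.0678 0.189 ] F [-0.5 -0.5 -1.3] gap 0.522
over dish t 44.0 p [ 0.4678 -0.3101  0.19  ] F [ 0.1  0.4 -1.1] gap 0.527
down t 46.3 p [ 0.4678 -0.3111  0.0291] F [ 0.1 -0.1 -1. ] gap 0.519
rel t 46.5 p [ 0.4678 -0.3112  0.0291] F [-0.3  0.1 -0.4] gap 0.659
up t 48.1 p [ 0.467  -0.3106  0.2085] F [ 0.3  0.3 -0.3] gap 0.657
 t 49.4 p [ 0.4002 -0.0006  0.2795] F [ 0.8 -0.2  0.2] gap 0.663
```

View pics/w11.png

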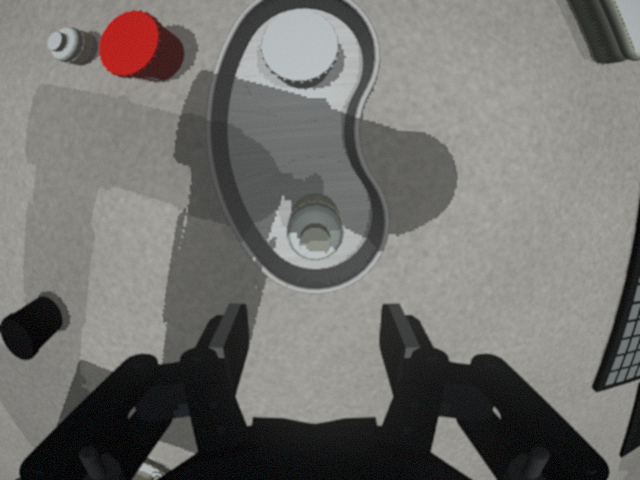

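View pics/scene11.png

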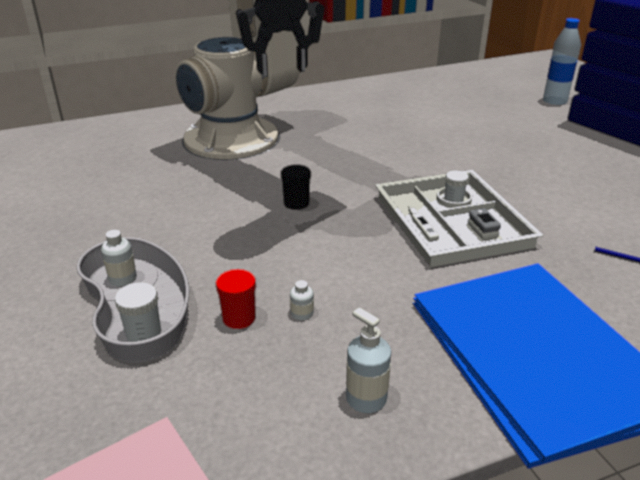

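Run:
```python
from h import *
i=cv2.imread('pics/scene11.png');crop(i,370,160,550,270,4.2,'pics/s11.png')
P=cloud('scene',np.load('pics/scene11.npy'))
for n,u,v in(('therm',424,221),('pot',456,175),('ox',485,217),('tallcap',113,237),('lp',137,293)):print(n,P[v-1:v+2,u-1:u+2].reshape(-1,3).mean(0).round(4))
```

```text
therm [0.5154 0.2233 0.0158]
pot [0.4527 0.3245 0.059 ]
ox [0.5704 0.3131 0.0352]
tallcap [ 0.4766 -0.3114  0.0906]
lp [ 0.6913 -0.2986  0.1365]
```

View pics/s11.png

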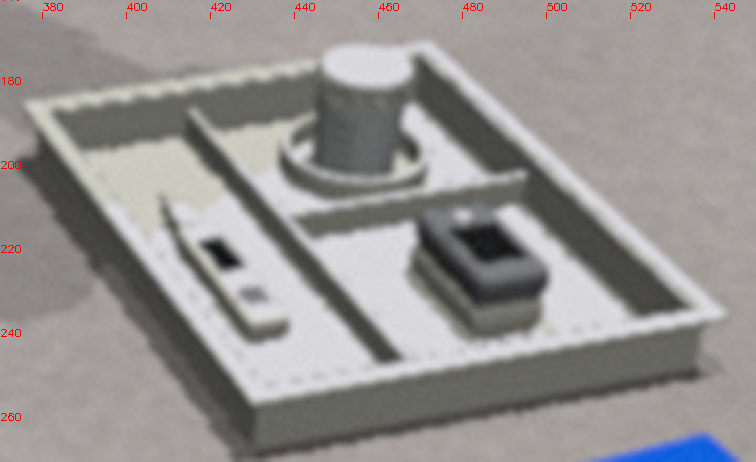

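Run:
```python
from h import *
P=cloud('scene',np.load('pics/scene11.npy'));print(np.median(P[288:299,130:145].reshape(-1,3),0).round(4))
hold(.5);job_done();print(read_time())
```

```text
[ 0.611  -0.2967  0.0756]
the job is handed in; nothing more can be done
the job is handed in; nothing more can be done
```

I made up both sets in the order asked and handed the job in at about 50 s, with the gripper empty and clear of everything.

- **Admission set (tray):** the thermometer lies flat in the long compartment, the small pot stands in the round well, and the oximeter lies flat with its display up in the bay.
- **Wound-wash set (dish):** the large white pot and the tall bottle stand upright on the dish floor, one at each end.
- **Left alone:** the short bottle and the black and red look-alike pots were not touched.

**Last checks:** depth readings gave top heights of 15.8, 59, 35, 75.6 and 90.6 mm for thermometer, small pot, oximeter, large pot and bottle. These match standing or lying on 3 mm floors to about 2 mm.

**Checks that disagreed or failed:**
- **Well centre:** one close wrist-camera reading was about 5 mm off the overhead one. I placed the pot between the two, and the well leaves about ±10 mm of room.
- **Tray corners:** the corners I read off the picture came out about 5 mm further out than the given size. I used the tray centre, which was not affected.
- **Oximeter corner:** triangulating it failed with an 18 mm mismatch, so I used the depth readings from both cameras instead.
- **Large pot:** its first final reading fell on pixels with no depth. I repeated it with a median, which gave the value above.

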